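# Rest the syrup pan and snap the knob onto its lid

### The arm

A 6-joint arm with a two-finger parallel gripper is mounted at the origin on the work surface. World frame = base frame: x ahead of the robot, y to its left, z up, the work surface at z = 0. Lengths are in m, angles in rad, forces in N, time in s.
With the tool pointing down it reaches from about 0.35 to 0.775 m from the base axis. Payload 5.5 kg.
Tool frame: the origin (TCP) lies at the very end of the fingers, on their centre line; the grasp point (between the pads) lies env.hold_point_z behind it (env.hold_point_z is the distance from the TCP to the grasp point, in m); z points along the fingers, y is the line along which they close (so a half turn about z gives the same grasp; the last joint's range is limited). The gripper opens to 85 mm and grips with 20 to 120 N. Pads are 22 mm wide; open, the fingers measure 114 mm over their backs; the gripper's body (76 mm by 85 mm) begins 54 mm behind the grasp point. The pads swing forward as they close: fully open they stand 13 mm farther back than shut.
Start: joints at [-1.378, 0.313, 0.046, 1.304, 0, 1.431], TCP at [0.188, -0.543, 0.231] pointing down, gripper open.
Joint ranges: [-2.76, 2.76], [-0.86, 1.69], [-1.03, 1.26], [-2.2, 2.34], [-1.47, 1.5], [-3.14, 3.14]. Speed limits (rad/s): [2.57, 2.57, 3.14, 3.14, 3.14, 3.14].

### API

Orientations are given as a unit quaternion [w, x, y, z].
In Python, from workcell import env gives the robot as it stands.
- The arm moves only by the tool carry_out, never from a script. Its argument "steps" is a list of rows, each a list of 3 entries, a list of its own where there are three numbers: the turn, a rotation vector about the tool's x, y, z in degrees, then the shift along the tool's x, y, z in cm, then the closure in counts, from 0 (fully open) to 255 (shut). A call has exactly 8 rows; each row is the pose to reach, as a shift and turn from the pose commanded when the call began, along the tool's axes at that moment; what a row does not reach only later rows make up. A row lasts 1/8 s, in which the tool goes at most 62.5 mm and 10.7 degrees, less where a joint would pass 70% of its speed; a pose out of reach is approached as far as the arm can. A call with a gripper value outside its range is refused whole. The fingers move at their own pace and stop on an object; "force" is the grip in N (left out, the last holds). Time passes only in rows, so rows that repeat a pose let the fingers close, or fill a call up. It gives the time, the measured TCP pose, the force, the opening and the grip force at its end, in the units of the state.
- env.get_state(): the state, without advancing time (a new reading comes with each control period).
- env.read_camera(name): name is "scene" or "top" or "wrist"; returns (picture, depth): 384x512x3 uint8, red, green, blue; 384x512 float32, m along the optical axis (not along the pixel's ray), 0 where there is no reading.
- env.get_calibration(name): a dict with "fx", "fy", "cx", "cy" (pixels), "origin" and "orientation" of the camera in the world. Camera axes: x right, y up, looking along -z (the intrinsics and any distortion apply to the point x, -y, -z); pixel columns grow to the right and rows downward; lengths in m; the calibration is good to about 2 mm. A picture is of the moment at which its call begins: read the wrist's pose just before it. get_calibration takes no time and is no camera call; for the wrist camera it gives the pose at the moment of the call.
- env.hand_in(): hands the job in; it is judged then, once.
The state is a dict: "clock": time; "joint_pos": joint angles; "qvel": joint speeds; "tau": joint torques, N m; "tcp_pos": TCP position; "orientation": TCP orientation; "wrist_force": force on the tool from outside, world axes, zero at the start; "ft_torque": the same for the moment, N m; "finger_gap": finger opening in m; "grip_force": force on a finger pad.
Only numpy, scipy, OpenCV 4.12 (cv2) and the standard library are available. Lean on these libraries where they do the work, as an engineer would, in place of code of your own. Each camera call takes 0.05 s, during which the arm holds its last target. There are 200 camera calls.

### The job

Slide the lidded saucepan sideways across the warming plate, without lifting it, from the red ring until it is centred on the yellow ring. Then fetch the orange knob cap, set it open end down on the brass stud of the lid and press it down until it clicks, and keep pressing so that it sits fully home; finish while still pressing it down firmly, with the pan still on the yellow ring. Leave everything else on the counter alone.

Things in the scene. Friction and masses are not known exactly. Their poses are not given: they have to be found in the camera images.
- pot: aluminium saucepan with a steel lid fixed on it, standing loose on the counter, about 0.7 kg; body 130 mm in diameter, lid 136 mm, lid rim 85 mm high; origin at the centre of its underside, z up; its straight black handle points along its own -x
- handle_grip (a point): point on the pan's handle, 145 mm from the pan's axis and 62 mm above the counter, at half the handle's height; the handle is a straight level bar 18 mm wide and 14 mm thick, reaching from the pan wall to 192 mm from the pan's axis, free below; axes as the pan's
- stud_seat (a point): centre of the flat round seat in the middle of the lid, 92 mm above the pan's underside, on which the cap's lower rim rests when fully home; axes as the pan's. Pressed on, the rim meets sprung balls about 16 mm above this seat, resists with 6 to 10 N to about 12 mm, then moves easily, clicks between 7 and 2.5 mm (the balls pull it down) and bottoms on the rigid seat
- stud_tip (a point): top of the brass stud, 26 mm above the seat on the pan's axis; the stud is 16 mm in diameter, tapered to 9 mm over its top 6 mm, with four sprung steel balls around it at 12 mm above the seat
- cap: orange knob cap with a steel disc let into its closed top, 43 mm in diameter and 36 mm tall, 40 g, standing on the counter open end down; origin at the centre of its lower rim, z up; the lower opening is 19 mm in diameter and its rim lip 5 mm high, wider inside; round, so its turn about z does not matter; it can be gripped across its diameter at any height
- ring_rest: yellow ring printed on the black warming plate, flush with the counter, 160 mm outside and 138 mm inside diameter: where the pan shall stand; origin at its centre
- ring_warm: red ring of the same size on the same plate, 210 mm from the yellow one: where the pan stands at first; origin at its centre
- cup: bystander: small steel cup, 56 mm in diameter, 55 mm high; origin at the centre of its underside
- bowl: bystander: small white bowl, 90 mm in diameter, 40 mm high; origin at the centre of its underside
- jar: bystander: amber jar, 68 mm in diameter, 100 mm high; origin at the centre of its underside
- tin: bystander: green-labelled tin, 68 mm in diameter, 110 mm high; origin at the centre of its underside
- spoon: bystander: wooden spoon lying on the counter beyond the warming plate, along the front of the cake trays, handle to its own -x; origin under its middle

How it is judged:
By the outcome, as a careful person would: the job done as asked, in the order asked, and still so for the second after the job is handed in, while the arm keeps its last pose, push and grip.
It also fails if it takes over 61 s, if anything falls off the work surface, if the arm or the gripper's body presses on something with over 40 N, if the wrist force passes 120 N, or if a joint passes its speed limit or range.

## Working session

There is one attempt and no reset: what is moved stays moved. The work goes in short steps, Python scripts to look and compute and a tool call to move; the robot and the scene stay as the last step left them, time stands still between calls to the robot, and variables do not carry over. Pictures are saved under pics/ and viewed, at most 10 in all, crops included, and the job is handed in when it is done.

Besides the shell and the picture viewer there is one more tool, called after ">>>" in YAML: its name, and indented under it one key for each argument. carry_out: Moves the arm, as the interface text tells. Its arguments: {"type":"object","properties":{"steps":{"type":"array","items":{"type":"array"}},"force":{"type":"number"}},"required":["steps"]}

```bash
mkdir -p pics; cat > h.py <<'E'
import numpy as np,cv2
from scipy.spatial.transform import Rotation as R
from workcell import env
def rot(q): return R.from_quat([q[1],q[2],q[3],q[0]])
def look(n,f):
    c=env.get_calibration(n); im,d=env.read_camera(n)
    cv2.imwrite('pics/'+f+'.png',im[:,:,::-1]); np.savez('pics/'+f+'.npz',im=im,d=d,**{k:np.array(v) for k,v in c.items() if k in('fx','fy','cx','cy','origin','orientation')})
    return im,d,c
def pts(d,c):
    v,u=np.mgrid[:d.shape[0],:d.shape[1]]
    P=np.stack([(u-c['cx'])/c['fx']*d,-(v-c['cy'])/c['fy']*d,-d],-1)
    return rot(np.array(c['orientation'])).apply(P.reshape(-1,3)).reshape(P.shape)+np.array(c['origin'])
def ray(u,v,c,z):
    r=rot(np.array(c['orientation'])).apply([(u-c['cx'])/c['fx'],-(v-c['cy'])/c['fy'],-1]);o=np.array(c['origin'])
    return o+r*(z-o[2])/r[2]
def move(p,q=None):
    "shift in tool cm to world target"
    s=env.get_state();return rot(s['orientation']).inv().apply(np.array(p)-s['tcp_pos'])*100
E
python3 - <<'E'
from h import *
print(env.hold_point_z); s=env.get_state(); print(s['tcp_pos'],s['orientation'],s['wrist_force'],s['finger_gap'])
for n in('top','scene'):
    im,d,c=look(n,n+'0'); print({k:c[k] for k in c})
E
```

```text
0.0187
[ 0.18773045 -0.54293838  0.23040723] [-9.16725236e-04  9.86189641e-01  1.65617484e-01 -2.48989586e-05] [ 0.75275628 -0.09516844 -0.05019631] 0.08520368510805391
{'fx': 388.2118984379262, 'fy': 388.2118984379262, 'cx': 263.5504306222331, 'cy': 185.29424697141434, 'origin': array([ 0.45731735, -0.00178625,  1.0610951 ]), 'orientation': array([-0.70100325, -0.06042693,  0.07125583,  0.70701176])}
{'fx': 409.146266247571, 'fy': 409.146266247571, 'cx': 244.15913797533491, 'cy': 190.16248172526576, 'origin': array([1.12501398, 0.49735877, 0.88288797]), 'orientation': array([0.35245814, 0.13178004, 0.32945379, 0.86594889])}
```

View pics/top0.png

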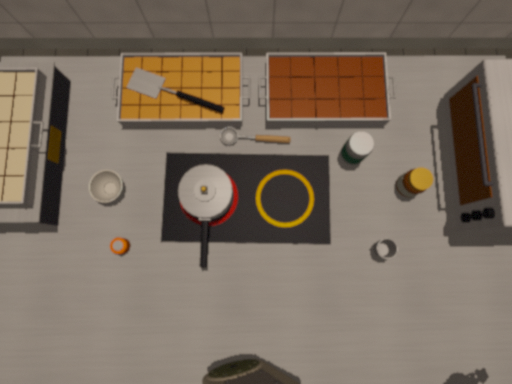

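View pics/scene0.png

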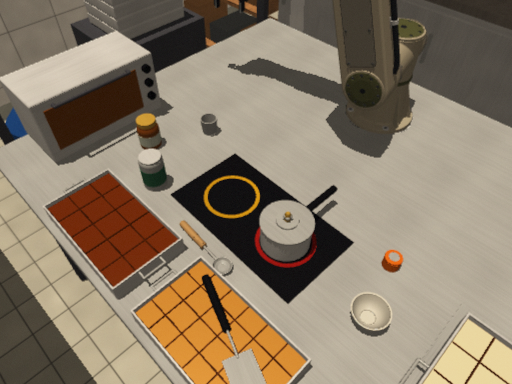

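The top view shows the pot's stud at about (204,189), its handle end at (204,266), the yellow ring at (285,198) and the cap at (119,246). The scene view agrees, with open counter to the left and right of the handle.

```bash
python3 - <<'E'
from h import *
for n in('top','scene'):
    c=np.load(f'pics/{n}0.npz'); im=c['im'];d=c['d'];P=pts(d,c); hsv=cv2.cvtColor(im,cv2.COLOR_RGB2HSV).astype(int)
    H,S,V=hsv[...,0],hsv[...,1],hsv[...,2]; X,Y,Z=P[...,0],P[...,1],P[...,2]
    def circ(m):
        k=np.column_stack([*np.nonzero(m)[::-1]]); 
        p=P[m]; A=np.c_[2*p[:,:2],np.ones(len(p))]; b=(p[:,:2]**2).sum(1); s=np.linalg.lstsq(A,b,rcond=None)[0]
        return s[:2],np.sqrt(s[2]+s[0]**2+s[1]**2),len(p),p[:,2].mean()
    box=(X>.3)&(X<.75)
    ye=(H>18)&(H<32)&(S>150)&(V>100)&box&(abs(Z)<.02)&(Y<.1)&(Y>-.2)&(X<.57); print(n,'yellow',circ(ye))
    rd=((H<6)|(H>174))&(S>150)&(V>80)&box&(abs(Z)<.02)&(Y<.25)&(Y>-.0)&(X<.57); print('red',circ(rd))
    pot=(Z>.075)&(Z<.1)&(Y>-.0)&(Y<.3)&(X<.6)&(X>.25)
    p=P[pot]; (cx,cy),r=cv2.minEnclosingCircle(p[:,:2].astype(np.float32)); print('lid',cx,cy,r,np.median(p[:,2]),len(p))
    hd=(Z>.05)&(Z<.08)&(V<60)&(Y>0)&(Y<.3)&(X>.2)&(X<.45); p=P[hd]
    if len(p)>10:
        m=p.mean(0); w=np.linalg.svd((p-m)[:,:2])[2][0]; print('handle',m,w,len(p),p[:,:2].min(0),p[:,:2].max(0))
    ca=(Z>.02)&(Z<.06)&(Y>.25)&(Y<.5)&(X>.2)&(X<.45); p=P[ca]
    t=p[p[:,2]>.03]; print('cap',cv2.minEnclosingCircle(t[:,:2].astype(np.float32)),t.mean(0),len(t),p[:,2].max())
    print('counter z',np.median(Z[(X>.1)&(X<.3)&(Y>-.2)&(Y<0)&(Z<.05)]))
E
```

```text
top yellow (array([ 0.60335149, -0.0763217 ]), np.float64(0.058878992270701064), 259, np.float64(0.00024062828057422187))
red (array([0.56188196, 0.10223993]), np.float64(0.013968280540478693), 59, np.float64(0.000223075611173354))
lid 0.5984083414077759 0.13247424364089966 0.05971191078424454 0.08540140411363906 551
handle [0.44331908 0.13459826 0.06685096] [ 0.1137462  -0.99350984] 27 [0.43788718 0.12827839] [0.44783439 0.14072999]<stdin>:18: RuntimeWarning: Mean of empty slice.
  ret = um.true_divide(
Traceback (most recent call last):
ValueError: zero-size array to reduction operation maximum which has no identity
```

```bash
cat > m.py <<'E'
from h import *
def measure(n,c):
    im=c['im'];d=c['d'];P=pts(d,c); hsv=cv2.cvtColor(im,cv2.COLOR_RGB2HSV).astype(int)
    H,S,V=hsv[...,0],hsv[...,1],hsv[...,2]; X,Y,Z=P[...,0],P[...,1],P[...,2]; ok=d>0
    def fit(m):
        p=P[m]; A=np.c_[2*p[:,:2],np.ones(len(p))]; s=np.linalg.lstsq(A,(p[:,:2]**2).sum(1),rcond=None)[0]
        return s[:2].round(4),round(float(np.sqrt(s[2]+s[0]**2+s[1]**2)),4),len(p)
    print(n,'yellow',fit(ok&(H>18)&(H<32)&(S>150)&(V>90)&(abs(Z)<.02)&(Y<.06)&(Y>-.2)&(X>.4)&(X<.72)))
    print('red',fit(ok&((H<6)|(H>174))&(S>150)&(V>60)&(abs(Z)<.02)&(Y<.28)&(Y>-.0)&(X>.4)&(X<.7)))
    def enc(name,m):
        p=P[m&ok]
        if len(p)>3: print(name,cv2.minEnclosingCircle(p[:,:2].astype(np.float32)),p.mean(0).round(4),len(p))
    near=(Y>-.2)&(Y<.3)&(X<.73)&(X>.35)
    enc('lid',near&(Z>.08)&(Z<.1)&(V>60)); enc('stud',near&(Z>.108)&(Z<.125))
    p=P[ok&near&(Z>.05)&(Z<.08)&(V<60)&(X<.56)]
    if len(p)>5:
        m=p.mean(0); print('handle',m.round(4),np.linalg.svd((p-m)[:,:2])[2][0],len(p),p[:,0].min())
    enc('captop',(Z>.03)&(Z<.045)&(Y>.25)&(Y<.5)&(X>.3)&(X<.55))
E
python3 - <<'E'
from m import *
for n in('top','scene'): measure(n,np.load(f'pics/{n}0.npz'))
c=np.load('pics/top0.npz')
for u,v,z in((204,189,.118),(285,198,0),(119,246,.036),(204,264,.069)): print(u,v,ray(u,v,c,z).round(4))
c=np.load('pics/scene0.npz')
for u,v,z in((288,213,.118),(393,257,.036)): print(u,v,ray(u,v,c,z).round(4))
E
```

```text
top yellow (array([ 0.6221, -0.0766]), 0.0747, 964)
red (array([0.6283, 0.1343]), 0.0763, 358)
lid ((0.6293411254882812, 0.132952481508255), 0.06840986758470535) [0.628  0.1321 0.0864] 2138
stud ((0.6293625831604004, 0.1320345103740692), 0.00917516928166151) [0.6287 0.1319 0.1145] 33
handle [0.498  0.1341 0.0676] [-0.99998595  0.00530055] 311 0.43788717917881076
captop ((0.49485334753990173, 0.36220064759254456), 0.022177111357450485) [0.4946 0.3618 0.0354] 220
scene yellow (array([ 0.6219, -0.0768]), 0.0745, 525)
red (array([0.6249, 0.1327]), 0.0757, 377)
lid ((0.6298215389251709, 0.133360356092453), 0.06916818022727966) [0.634  0.1371 0.0866] 1912
stud ((0.6332485675811768, 0.134894460439682), 0.009402957744896412) [0.6326 0.1352 0.1137] 39
handle [0.4979 0.1379 0.0682] [ 0.99990171 -0.01402035] 213 0.4422877915506962
captop ((0.49669167399406433, 0.36420801281929016), 0.022519057616591454) [0.4972 0.3644 0.0358] 227
204 189 [0.627  0.1296 0.118 ]
285 198 [ 0.6213 -0.0781  0.    ]
119 246 [0.493  0.3584 0.036 ]
204 264 [0.4453 0.1329 0.069 ]
288 213 [0.6304 0.1341 0.118 ]
393 257 [0.4976 0.3624 0.036 ]
```

```bash
cat >> h.py <<'E'
def plan(p,yaw_y=-90):
    "tool shift(cm) and turn(deg) to reach p, pointing down, tool y along world angle yaw_y"
    s=env.get_state();A=rot(s['orientation']);a=np.radians(yaw_y);y=np.array([np.cos(a),np.sin(a),0]);z=np.array([0,0,-1.]);x=np.cross(y,z)
    T=R.from_matrix(np.c_[x,y,z]);print('shift',move(p).round(2),'turn',np.degrees((A.inv()*T).as_rotvec()).round(1),'tcp',np.round(s['tcp_pos'],4),'t',s['clock'],'F',np.round(s['wrist_force'],1))
E
python3 - <<'E'
from h import *
plan([.4845,.134,.15])
E
```

```text
shift [ 50.16 -54.28   8.15] turn [-0.1  0.  19.1] tcp [ 0.1878 -0.543   0.2305] t 0.1 F [-0.5  0.1  0.3]
```

>>> carry_out:
  steps:
    - [[0,0,5],[4,-4.4,0],0]
    - [[0,0,10],[8,-8.7,0],0]
    - [[0,0,15],[12,-13,0],0]
    - [[0,0,19.1],[16,-17.4,0],0]
    - [[0,0,19.1],[20,-21.7,0],0]
    - [[0,0,19.1],[24,-26,0],0]
    - [[0,0,19.1],[28,-30.4,0],0]
    - [[0,0,19.1],[32,-34.7,2],0]

```text
clock: 1.1
tcp_pos: [0.3783, -0.1097, 0.2122]
orientation: [0.001, 1.0, -0.0, 0.002]
wrist_force: [1.7, -1.1, -1.0]
finger_gap: 0.0854
grip_force: 0.0
```

```bash
python3 - <<'E'
from h import *
plan([.4845,.134,.12])
E
```

```text
shift [ 10.57 -24.4    9.21] turn [ 0.1 -0.2 -0.1] tcp [ 0.3783 -0.1097  0.2122] t 1.1 F [ 1.7 -1.1 -1. ]
```

>>> carry_out:
  steps:
    - [[0,0,0],[2,-4.5,0],0]
    - [[0,0,0],[4,-9,0],0]
    - [[0,0,0],[6,-13.5,1],0]
    - [[0,0,0],[8,-18,3],0]
    - [[0,0,0],[10,-22,6],0]
    - [[0,0,0],[10.6,-24.4,9.2],0]
    - [[0,0,0],[10.6,-24.4,9.2],0]
    - [[0,0,0],[10.6,-24.4,9.2],0]

```text
clock: 2.1
tcp_pos: [0.484, 0.1044, 0.1199]
orientation: [-0.011, 1.0, 0.019, -0.0]
wrist_force: [-0.6, 0.2, 0.7]
finger_gap: 0.0856
grip_force: 0.0
```

```bash
python3 - <<'E'
from h import *
plan([.4845,.134,.0435]); im,d,c=look('wrist','w1'); P=pts(d,c)
hsv=cv2.cvtColor(im,cv2.COLOR_RGB2HSV); m=(P[...,2]>.055)&(P[...,2]<.078)&(P[...,0]<.53)&(P[...,0]>.42)&(abs(P[...,1]-.134)<.03)&(d>0)
p=P[m]; print(len(p)); 
for a in np.arange(.43,.53,.02):
    q=p[(p[:,0]>a)&(p[:,0]<a+.02)]
    if len(q): print(a,q[:,1].min(),q[:,1].max(),np.median(q[:,2]))
E
```

```text
shift [ 0.17 -2.79  7.71] turn [-1.3  0.1  2.2] tcp [0.484  0.1044 0.1199] t 2.1 F [-0.6  0.2  0.7]
3317
0.43 0.1259714719686324 0.14303602724488174 0.06690184660419216
0.45 0.12557096035379256 0.1430767896389009 0.06695276086068573
0.47000000000000003 0.12506763550353828 0.1429066112224944 0.06695385110284005
0.49000000000000005 0.12468129933684059 0.14271464949895277 0.06695417537122372
0.51 0.12415637404010149 0.1426826638535026 0.06696040053683096
```

View pics/w1.png

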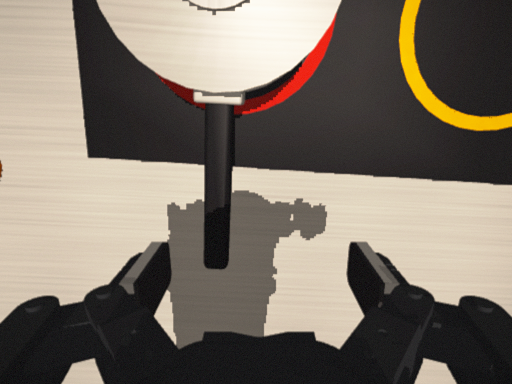

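The wrist view shows the open fingers straddling the handle, which runs from (216,265) to (220,105). The tool still sits about 3 cm to the right of it, so I'll hold still to see whether it is lagging.

```bash
python3 - <<'E'
from h import *
plan([.4845,.1337,.0435]);print(env.get_state()['qvel'].round(3))
E
```

```text
shift [ 0.11 -2.77  7.76] turn [-1.3 -0.   2.1] tcp [0.4845 0.1043 0.1205] t 2.15 F [1.  0.1 0.2]
[-0.005 -0.012  0.004 -0.008  0.001 -0.   ]
```

>>> carry_out:
  steps:
    - [[-1.3,0,2.1],[0.1,-2.8,0],0]
    - [[-1.3,0,2.1],[0.1,-2.8,0],0]
    - [[-1.3,0,2.1],[0.1,-2.8,0],0]
    - [[-1.3,0,2.1],[0.1,-2.8,0],0]
    - [[-1.3,0,2.1],[0.1,-2.8,2],0]
    - [[-1.3,0,2.1],[0.1,-2.8,2],0]
    - [[-1.3,0,2.1],[0.1,-2.8,2],0]
    - [[-1.3,0,2.1],[0.1,-2.8,2],0]

```text
clock: 3.15
tcp_pos: [0.4856, 0.1055, 0.1005]
orientation: [-0.011, 1.0, 0.02, -0.0]
wrist_force: [0.4, 0.8, -0.3]
finger_gap: 0.0853
grip_force: 0.0
```

```bash
python3 - <<'E'
from h import *
plan([.4845,.1337,.0435]);s=env.get_state();print(s['qvel'].round(3),s['joint_pos'])
E
```

```text
shift [ 0.01 -2.7   5.76] turn [-1.2  0.   2.3] tcp [0.4856 0.1055 0.1005] t 3.15 F [ 0.4  0.8 -0.3]
[ 0.001 -0.001 -0.    -0.003 -0.     0.   ] [ 0.03894666  0.24377021 -0.38312172  0.94410443  0.02164353  3.14063043]
```

>>> carry_out:
  steps:
    - [[0,0,-10.5],[0,0,-2],0]
    - [[0,0,-21],[0,0,-2],0]
    - [[0,0,-31.5],[0,0,-2],0]
    - [[0,0,-42],[0,0,-2],0]
    - [[0,0,-52.5],[0,0,-2],0]
    - [[0,0,-63],[0,0,-2],0]
    - [[0,0,-73.5],[0,0,-2],0]
    - [[0,0,-84],[0,0,-2],0]

```text
clock: 4.15
tcp_pos: [0.4855, 0.105, 0.1205]
orientation: [-0.008, 0.728, 0.686, 0.007]
wrist_force: [-0.4, 0.4, 0.7]
finger_gap: 0.0854
grip_force: 0.0
```

```bash
python3 - <<'E'
from h import *
plan([.4845,.1337,.12],90);s=env.get_state();print(s['joint_pos'])
E
```

```text
shift [ 2.86 -0.27  0.11] turn [  0.9  -1.1 -93.4] tcp [0.4855 0.105  0.1205] t 4.15 F [-0.4  0.4  0.7]
[ 0.0380095   0.22570501 -0.35305859  0.99233879  0.02165407  1.66757274]
```

>>> carry_out:
  steps:
    - [[0,0,-10.5],[0.4,0,0],0]
    - [[0,0,-21],[0.8,0,0],0]
    - [[0,0,-31.5],[1.2,-0.1,0],0]
    - [[0,0,-42],[1.6,-0.1,0],0]
    - [[0,0,-52.5],[2,-0.2,0],0]
    - [[0,0,-63],[2.4,-0.2,0],0]
    - [[0,0,-73.5],[2.8,-0.3,0],0]
    - [[0.9,-1.1,-84],[2.9,-0.3,0.1],0]

```text
clock: 5.15
tcp_pos: [0.4844, 0.1341, 0.1202]
orientation: [-0.001, 0.082, 0.997, -0.001]
wrist_force: [0.3, 0.1, 0.1]
finger_gap: 0.0854
grip_force: 0.0
```

```bash
python3 - <<'E'
from h import *
plan([.4845,.1337,.0435],90);s=env.get_state();print(s['joint_pos'])
E
```

```text
shift [-0.03 -0.03  7.67] turn [-0.1 -0.1 -9.4] tcp [0.4844 0.1341 0.1202] t 5.15 F [0.3 0.1 0.1]
[ 0.11108075  0.23957512 -0.33531335  0.99739757 -0.00130659  0.27477942]
```

>>> carry_out:
  steps:
    - [[0,0,-8.8],[0,0,0],0]
    - [[0,0,-8.8],[0,0,2.5],0]
    - [[0,0,-8.8],[0,0,5],0]
    - [[0,0,-8.8],[0,0,7.7],0]
    - [[0,0,-8.8],[0,0,7.7],0]
    - [[0,0,-8.8],[0,0,7.7],150]
    - [[0,0,-8.8],[0,0,7.7],255]
    - [[0,0,-8.8],[0,0,7.7],255]
  force: 100

```text
clock: 6.15
tcp_pos: [0.4846, 0.1342, 0.0435]
orientation: [-0.0, 0.008, 1.0, -0.0]
wrist_force: [-0.6, 0.3, -0.8]
finger_gap: 0.0321
grip_force: 0.0
```

>>> carry_out:
  steps:
    - [[0,0,0],[0,0,0],255]
    - [[0,0,0],[0,0,0],255]
    - [[0,0,0],[0,0,0],255]
    - [[0,0,0],[0,0,0],255]
    - [[0,0,0],[0,0,0],255]
    - [[0,0,0],[0,0,0],255]
    - [[0,0,0],[0,0,0],255]
    - [[0,0,0],[0,0,0],255]

```text
clock: 7.15
tcp_pos: [0.4841, 0.1342, 0.0432]
orientation: [-0.001, 0.008, 1.0, -0.0]
wrist_force: [-2.5, -0.1, 5.5]
finger_gap: 0.0163
grip_force: 97.5
```

```bash
python3 - <<'E'
from h import *
plan([.4845,.1337,.0435],90)
im,d,c=look('top','top1');measure=__import__('m').measure
measure('top',dict(c,im=im,d=d))
E
```

```text
shift [-0.04 -0.05 -0.03] turn [-0.1 -0.1 -0.9] tcp [0.4841 0.1342 0.0432] t 7.15 F [-2.5 -0.1  5.5]
top yellow (array([ 0.6221, -0.0765]), 0.0748, 954)
red (array([0.6273, 0.1322]), 0.0744, 286)
lid ((0.6289553642272949, 0.13265015184879303), 0.0681580901145935) [0.6299 0.1306 0.0866] 2054
stud ((0.5548874139785767, 0.11580947041511536), 0.0843212753534317) [0.5957 0.1238 0.1143] 49
handle [0.5293 0.1275 0.0657] [-0.99982757  0.01856965] 41 0.4378843030471819
captop ((0.49462786316871643, 0.3639560341835022), 0.02091827802360058) [0.4951 0.3673 0.0355] 157
```

>>> carry_out:
  steps:
    - [[0,0,0],[0,-0.5,0],255]
    - [[0,0,0],[0.1,-1.5,0],255]
    - [[0,0,0],[0.1,-2.8,0],255]
    - [[0,0,0],[0.2,-4.2,0],255]
    - [[0,0,0],[0.2,-5.6,0],255]
    - [[0,0,0],[0.3,-7,0],255]
    - [[0,0,0],[0.3,-8.4,0],255]
    - [[0,0,0],[0.3,-9.8,0],255]

```text
clock: 8.2
tcp_pos: [0.48, 0.0374, 0.0431]
orientation: [-0.0, 0.007, 1.0, 0.001]
wrist_force: [0.4, 6.2, 2.9]
finger_gap: 0.0166
grip_force: 97.9
```

>>> carry_out:
  steps:
    - [[0,0,0],[0,-1.4,0],255]
    - [[0,0,0],[0.1,-2.8,0],255]
    - [[0,0,0],[0.1,-4.2,0],255]
    - [[0,0,0],[0.2,-5.6,0],255]
    - [[0,0,0],[0.2,-7,0],255]
    - [[0,0,0],[0.3,-8.4,0],255]
    - [[0,0,0],[0.4,-9.8,0],255]
    - [[0,0,0],[0.4,-10.6,0],255]

```text
clock: 9.2
tcp_pos: [0.4739, -0.0687, 0.043]
orientation: [-0.001, 0.007, 1.0, 0.001]
wrist_force: [0.2, 7.2, 3.5]
finger_gap: 0.0164
grip_force: 98.0
```

>>> carry_out:
  steps:
    - [[0,0,0],[0,-0.4,0],255]
    - [[0,0,0],[0,-0.5,0],255]
    - [[0,0,0],[0,-0.5,0],255]
    - [[0,0,0],[0,-0.5,0],255]
    - [[0,0,0],[0,-0.5,0],255]
    - [[0,0,0],[0,-0.5,0],255]
    - [[0,0,0],[0,-0.5,0],255]
    - [[0,0,0],[0,-0.5,0],255]

```text
clock: 10.2
tcp_pos: [0.4739, -0.0734, 0.0431]
orientation: [-0.001, 0.007, 1.0, 0.001]
wrist_force: [0.6, 5.9, 3.5]
finger_gap: 0.016
grip_force: 98.0
```

```bash
python3 - <<'E'
from h import *
plan([.477,-.0751,.0435],90)
from m import measure
for n in('top','scene'):
    im,d,c=look(n,n+'2');measure(n,dict(c,im=im,d=d))
E
```

```text
shift [-0.31 -0.17 -0.04] turn [ 0.1 -0.1 -0.8] tcp [ 0.4739 -0.0734  0.0431] t 10.2 F [0.6 5.9 3.5]
top yellow (array([ 0.628, -0.078]), 0.0786, 166)
red (array([0.6267, 0.1336]), 0.0744, 872)
lid ((0.6189103126525879, -0.07291562110185623), 0.06840014457702637) [ 0.6228 -0.0713  0.0869] 1912
stud ((0.5450576543807983, -0.044740524142980576), 0.0859966054558754) [ 0.6068 -0.0685  0.1149] 41
captop ((0.4941704571247101, 0.3623587489128113), 0.021608801558613777) [0.4943 0.3617 0.0355] 220
scene yellow (array([ 0.6223, -0.0767]), 0.0744, 295)
red (array([0.6262, 0.1328]), 0.0746, 731)
lid ((0.579116940498352, -0.05669771134853363), 0.1116815060377121) [ 0.623  -0.0669  0.0867] 1436
stud ((0.5407987833023071, -0.06310655921697617), 0.08801095187664032) [ 0.5111 -0.0718  0.1156] 165
handle [ 0.4967 -0.0676  0.0669] [ 0.9992184  -0.03952965] 181 0.4335522030551181
captop ((0.4958389401435852, 0.3632579445838928), 0.022658681496977806) [0.4976 0.3643 0.0358] 230
```

View pics/top2.png

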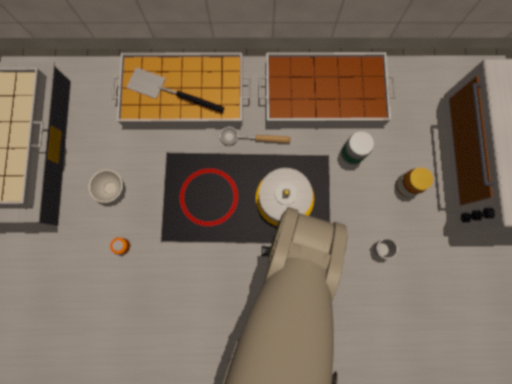

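The top view shows the pan's stud at (285,192) and the yellow ring peeking out around its near side. The pan is about 3 mm near and 4 mm short, so I'll correct that, then release and remeasure.

>>> carry_out:
  steps:
    - [[0,0,0],[-0.1,-0.1,0],255]
    - [[0,0,0],[-0.2,-0.3,0],255]
    - [[0,0,0],[-0.3,-0.4,0],255]
    - [[0,0,0],[-0.3,-0.4,0],255]
    - [[0,0,0],[-0.3,-0.4,0],255]
    - [[0,0,0],[-0.3,-0.4,0],255]
    - [[0,0,0],[-0.3,-0.4,0],255]
    - [[0,0,0],[-0.3,-0.4,0],255]

```text
clock: 11.3
tcp_pos: [0.4748, -0.0763, 0.0428]
orientation: [-0.002, 0.007, 1.0, 0.002]
wrist_force: [-4.6, 9.0, 8.8]
finger_gap: 0.0163
grip_force: 98.7
```

```bash
python3 - <<'E'
from h import *
plan([.477,-.0751,.0435],90)
from m import measure
for n in('top','scene'):
    im,d,c=look(n,n+'3');measure(n,dict(c,im=im,d=d))
    P=pts(d,c);hsv=cv2.cvtColor(im,cv2.COLOR_RGB2HSV)
    m=(P[...,2]>.1)&(P[...,2]<.125)&(np.hypot(P[...,0]-.622,P[...,1]+.0766)<.02)&(d>0); print('stud',P[m].mean(0),m.sum())
E
```

```text
shift [-0.22  0.12 -0.07] turn [ 0.2 -0.3 -0.7] tcp [ 0.4748 -0.0763  0.0428] t 11.3 F [-4.6  9.   8.8]
top yellow (array([ 0.6258, -0.078 ]), 0.0783, 158)
red (array([0.6267, 0.1336]), 0.0744, 880)
lid ((0.6195412874221802, -0.07578863948583603), 0.06802298873662949) [ 0.6245 -0.0735  0.0871] 1901
stud ((0.5545111298561096, -0.057096339762210846), 0.07650215178728104) [ 0.6097 -0.0725  0.1146] 46
captop ((0.4952636659145355, 0.36219292879104614), 0.02192138507962227) [0.4946 0.3618 0.0353] 222
stud [ 0.61798261 -0.07475866  0.11249426] 54
scene yellow (array([ 0.6225, -0.0768]), 0.0745, 300)
red (array([0.6262, 0.1328]), 0.0745, 740)
lid ((0.5783304572105408, -0.062056127935647964), 0.11197088658809662) [ 0.6238 -0.0698  0.0869] 1435
stud ((0.5436042547225952, -0.07075634598731995), 0.08684685081243515) [ 0.5147 -0.0767  0.1161] 163
handle [ 0.4984 -0.0704  0.067 ] [ 0.99711178 -0.075948  ] 178 0.4440848510564839
captop ((0.4955710470676422, 0.3632906675338745), 0.02302049659192562) [0.4976 0.3643 0.0359] 230
stud [ 0.62336282 -0.07091888  0.11097072] 49
```

>>> carry_out:
  steps:
    - [[0,0,0],[-0.1,0,0],255]
    - [[0,0,0],[-0.2,-0.1,0],255]
    - [[0,0,0],[-0.3,-0.1,0],255]
    - [[0,0,0],[-0.3,-0.1,0],255]
    - [[0,0,0],[-0.3,-0.1,0],255]
    - [[0,0,0],[-0.3,-0.1,0],255]
    - [[0,0,0],[-0.3,-0.1,0],255]
    - [[0,0,0],[-0.3,-0.1,0],255]

```text
clock: 12.4
tcp_pos: [0.4759, -0.0771, 0.0427]
orientation: [-0.004, 0.007, 1.0, 0.002]
wrist_force: [-9.7, 8.3, 13.0]
finger_gap: 0.0167
grip_force: 99.5
```

```bash
python3 - <<'E'
from h import *
plan([.477,-.0751,.0435],90)
from m import measure
im,d,c=look('top','top4');measure('top',dict(c,im=im,d=d))
E
```

```text
shift [-0.11  0.2  -0.08] turn [ 0.2 -0.5 -0.8] tcp [ 0.4759 -0.0771  0.0427] t 12.4 F [-9.7  8.3 13. ]
top yellow (array([ 0.6253, -0.0781]), 0.0783, 167)
red (array([0.6267, 0.1335]), 0.0744, 882)
lid ((0.6213400363922119, -0.07642887532711029), 0.06833888590335846) [ 0.6262 -0.0744  0.0871] 1873
stud ((0.5459206104278564, -0.05334977060556412), 0.08488249033689499) [ 0.6029 -0.0712  0.1142] 44
captop ((0.49473050236701965, 0.3621918857097626), 0.02192067541182041) [0.4947 0.362  0.0354] 219
```

>>> carry_out:
  steps:
    - [[0,0,0],[0.2,0.2,-0.1],255]
    - [[0,0,0],[0.3,0.3,-0.1],255]
    - [[0,0,0],[0.3,0.3,-0.1],120]
    - [[0,0,0],[0.3,0.3,-0.1],0]
    - [[0,0,0],[0.3,0.3,-0.1],0]
    - [[0,0,0],[0.3,0.3,-0.1],0]
    - [[0,0,0],[0.3,0.3,-4],0]
    - [[0,0,0],[0.3,0.3,-9],0]

```text
clock: 13.45
tcp_pos: [0.4755, -0.0765, 0.1327]
orientation: [-0.003, 0.008, 1.0, -0.0]
wrist_force: [1.5, -0.8, -0.2]
finger_gap: 0.0852
grip_force: 0.0
```

```bash
python3 - <<'E'
from h import *
plan([.495,.3627,.12],120)
E
```

```text
shift [-1.24 43.94  1.25] turn [  0.1  -0.3 -30.9] tcp [ 0.4755 -0.0765  0.1327] t 13.45 F [ 1.5 -0.8 -0.2]
```

>>> carry_out:
  steps:
    - [[0,0,0],[0,4,0],0]
    - [[0,0,0],[0,10,0],0]
    - [[0,0,0],[-0.3,16,0],0]
    - [[0,0,0],[-0.6,22,0],0]
    - [[0,0,0],[-0.8,28,0],0]
    - [[0,0,0],[-1,34,0],0]
    - [[0,0,0],[-1.2,39,0],0]
    - [[0,0,0],[-1.2,43,0],0]

```text
clock: 14.45
tcp_pos: [0.4954, 0.3552, 0.1321]
orientation: [-0.001, 0.007, 1.0, -0.001]
wrist_force: [0.8, 0.6, -0.6]
finger_gap: 0.0849
grip_force: 0.0
```

>>> carry_out:
  steps:
    - [[0,0,0],[0,0.9,1],0]
    - [[0,0,0],[0,0.9,1],0]
    - [[0,0,0],[0,0.9,1],0]
    - [[0,0,0],[0,0.9,1],0]
    - [[0,0,0],[0,0.9,1],0]
    - [[0,0,0],[0,0.9,1],0]
    - [[0,0,0],[0,0.9,1],0]
    - [[0,0,0],[0,0.9,1],0]

```text
clock: 15.45
tcp_pos: [0.4957, 0.362, 0.1223]
orientation: [-0.001, 0.008, 1.0, -0.001]
wrist_force: [0.4, -0.9, -0.5]
finger_gap: 0.0852
grip_force: 0.0
```

```bash
python3 - <<'E'
from h import *
from m import measure
plan([.495,.3627,.003],90);print(env.get_state()['joint_pos'].round(2))
for n in('top','scene'):
    im,d,c=look(n,n+'5');measure(n,dict(c,im=im,d=d))
im,d,c=look('wrist','w5');P=pts(d,c)
m=(P[...,2]>.028)&(P[...,2]<.045)&(np.hypot(P[...,0]-.495,P[...,1]-.363)<.05)&(d>0)
hsv=cv2.cvtColor(im,cv2.COLOR_RGB2HSV); print('cap',cv2.minEnclosingCircle(P[m][:,:2].astype(np.float32)),P[m].mean(0),m.sum())
E
```

```text
shift [ 0.04  0.08 11.93] turn [-0.1 -0.1 -0.9] tcp [0.4957 0.362  0.1223] t 15.45 F [ 0.4 -0.9 -0.5]
[ 0.5   0.44 -0.04  1.09  0.    0.52]
top yellow (array([ 0.6252, -0.0781]), 0.0782, 277)
red (array([0.6267, 0.1335]), 0.0744, 874)
lid ((0.6213860511779785, -0.07659708708524704), 0.06807242333889008) [ 0.62   -0.0765  0.0864] 2111
stud ((0.6220058798789978, -0.07655864953994751), 0.00858123879879713) [ 0.6204 -0.0763  0.1146] 34
handle [ 0.4908 -0.0749  0.0678] [-0.99955969  0.0296721 ] 294 0.430936155083841
captop ((0.4841006100177765, 0.36153313517570496), 0.017721954733133316) [0.4811 0.3614 0.0353] 59
scene yellow (array([ 0.6222, -0.0766]), 0.0746, 270)
red (array([0.6263, 0.1329]), 0.0744, 729)
lid ((0.6232308745384216, -0.07613534480333328), 0.07002227008342743) [ 0.6264 -0.0713  0.0863] 1432
stud ((0.6231757998466492, -0.07260305434465408), 0.008494223468005657) [ 0.6242 -0.0729  0.1133] 28
handle [ 0.4906 -0.0721  0.0676] [ 9.99999999e-01 -3.37034756e-05] 176 0.4340405005147766
captop ((0.49630188941955566, 0.36377280950546265), 0.023008309304714203) [0.4976 0.3643 0.0357] 230
cap ((0.49347519874572754, 0.36125820875167847), 0.022092461585998535) [0.49202693 0.36123412 0.03424832] 2172
```

View pics/w5.png

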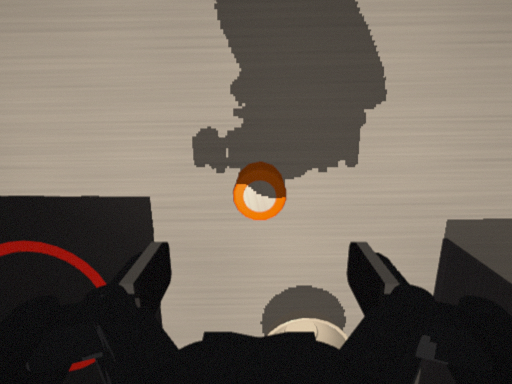

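The wrist view shows the cap at (260,192), midway between the fingers, and the bowl clear below at (305,350). I'll go down and grip it.

>>> carry_out:
  steps:
    - [[0,0,-0.9],[0.1,0,3],0]
    - [[0,0,-0.9],[0.1,0,6],0]
    - [[0,0,-0.9],[0.1,0,9],0]
    - [[0,0,-0.9],[0.1,0,11],0]
    - [[0,0,-0.9],[0.1,0,11.8],0]
    - [[0,0,-0.9],[0.1,0,11.8],0]
    - [[0,0,-0.9],[0.1,0,11.8],100]
    - [[0,0,-0.9],[0.1,0,11.8],255]
  force: 80

```text
clock: 16.6
tcp_pos: [0.4951, 0.3623, 0.0053]
orientation: [-0.0, 0.0, 1.0, -0.0]
wrist_force: [0.6, -0.7, 0.5]
finger_gap: 0.0517
grip_force: 0.0
```

>>> carry_out:
  steps:
    - [[0,0,0],[0,0,0],255]
    - [[0,0,0],[0,0,0],255]
    - [[0,0,0],[0,0,0],255]
    - [[0,0,0],[0,0,0],255]
    - [[0,0,0],[0,0,0],255]
    - [[0,0,0],[0,0,-1],255]
    - [[0,0,0],[0,0,-5],255]
    - [[0,0,0],[0,0,-10],255]

```text
clock: 17.6
tcp_pos: [0.4935, 0.3613, 0.1044]
orientation: [-0.003, 0.0, 1.0, -0.001]
wrist_force: [1.0, 1.0, -0.3]
finger_gap: 0.0416
grip_force: 80.9
```

>>> carry_out:
  steps:
    - [[0,0,0],[0,0,-5],255]
    - [[0,0,0],[0,0,-7],255]
    - [[0,0,0],[0,0,-7],255]
    - [[0,0,0],[0,0,-7],255]
    - [[0,0,0],[0,0,-7],255]
    - [[0,0,0],[0,0,-7],255]
    - [[0,0,0],[0,0,-7],255]
    - [[0,0,0],[0,0,-7],255]

```text
clock: 18.6
tcp_pos: [0.4947, 0.362, 0.174]
orientation: [-0.001, 0.0, 1.0, -0.001]
wrist_force: [-0.2, -0.0, 0.6]
finger_gap: 0.0417
grip_force: 80.9
```

```bash
python3 - <<'E'
from h import *
plan([.622,-.0766,.19],90)
s=env.get_state();im,d,c=look('wrist','w6');P=pts(d,c)
Q=rot(s['orientation']).inv().apply((P-s['tcp_pos']).reshape(-1,3)).reshape(P.shape)*1000
H=cv2.cvtColor(im,cv2.COLOR_RGB2HSV).astype(int);m=(H[...,0]<16)&(H[...,1]>150)&(H[...,2]>60)&(abs(Q[...,1])<40)&(abs(Q[...,0])<45)&(abs(Q[...,2])<60)&(d>0)
q=Q[m];print('cap in tool mm',len(q),q.min(0),q.max(0),np.percentile(q,[5,50,95],axis=0))
im,d,c=look('scene','scene6');P=pts(d,c)
H=cv2.cvtColor(im,cv2.COLOR_RGB2HSV).astype(int);m=(H[...,0]<16)&(H[...,1]>150)&(H[...,2]>60)&(np.hypot(P[...,0]-s['tcp_pos'][0],P[...,1]-s['tcp_pos'][1])<.05)&(P[...,2]>.12)&(d>0)
p=P[m];print(len(p));print((p.min(0)-s['tcp_pos'])*1000,(p.max(0)-s['tcp_pos'])*1000) if len(p) else 0
cv2.imwrite('pics/s6c.png',cv2.resize(im[180:330,300:500,::-1],None,fx=3,fy=3))
E
```

```text
shift [-12.73 -43.86  -1.58] turn [-0.1 -0.2 -0. ] tcp [0.4947 0.362  0.174 ] t 18.6 F [-0.2 -0.   0.6]
cap in tool mm 6074 [-19.6193319  -22.16554681 -30.81006403] [23.82756777 19.85109939  6.38126823] [[-14.68901013 -18.75053951 -29.33996524]
 [ 13.81271485  -0.96888897 -28.11020176]
 [ 22.60757325  16.81206956  -2.07480056]]
354
[-20.05855801 -20.10055824  -5.34279301] [24.16851338 20.53069092 33.80060215]
```

View pics/w6.png

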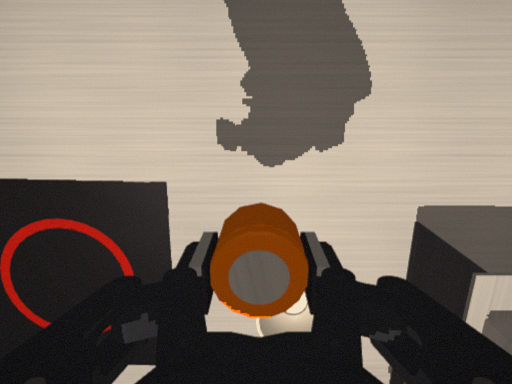

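View pics/s6c.png

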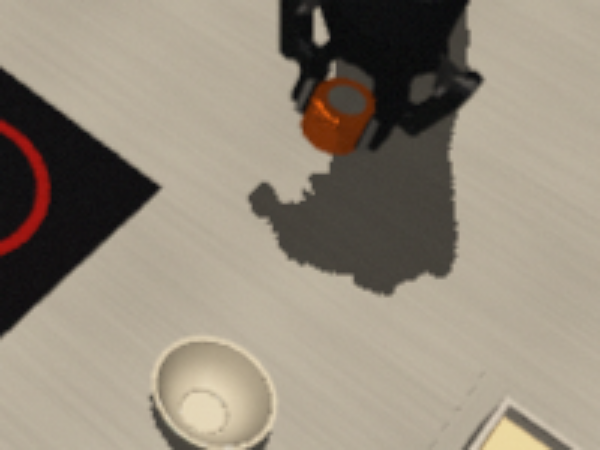

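The cap is held between the pads and looks upright, with its disc at (260,275). I'll move over beyond the stud and check the stud and cap with the same wrist camera.

>>> carry_out:
  steps:
    - [[0,0,0],[-1,-2,-1.6],255]
    - [[0,0,0],[-3,-6,-1.6],255]
    - [[0,0,0],[-5,-11,-1.6],255]
    - [[0,0,0],[-7,-16,-1.6],255]
    - [[0,0,0],[-9,-21,-1.6],255]
    - [[0,0,0],[-11,-26,-1.6],255]
    - [[0,0,0],[-13,-31,-1.6],255]
    - [[0,0,0],[-15,-36,-1.6],255]

```text
clock: 19.7
tcp_pos: [0.6455, -0.001, 0.1916]
orientation: [-0.0, 0.001, 1.0, -0.001]
wrist_force: [1.0, 0.7, -0.3]
finger_gap: 0.0416
grip_force: 80.9
```

>>> carry_out:
  steps:
    - [[0,0,0],[-2,-4,0],255]
    - [[0,0,0],[-3.5,-7,0],255]
    - [[0,0,0],[-4.5,-7.9,0],255]
    - [[0,0,0],[-4.5,-7.9,0],255]
    - [[0,0,0],[-4.5,-7.9,0],255]
    - [[0,0,0],[-4.5,-7.9,0],255]
    - [[0,0,0],[-4.5,-7.9,0],255]
    - [[0,0,0],[-4.5,-7.9,0],255]

```text
clock: 20.7
tcp_pos: [0.6896, -0.0764, 0.1904]
orientation: [-0.001, -0.0, 1.0, -0.001]
wrist_force: [-0.4, -0.0, -0.6]
finger_gap: 0.0415
grip_force: 81.0
```

```bash
python3 - <<'E'
from h import *
plan([.622,-.0766,.13],90)
s=env.get_state();im,d,c=look('wrist','w7');P=pts(d,c)
T=rot(s['orientation']).inv()
Q=T.apply((P-s['tcp_pos']).reshape(-1,3)).reshape(P.shape)*1000
H=cv2.cvtColor(im,cv2.COLOR_RGB2HSV).astype(int);near=(abs(Q[...,1])<30)&(abs(Q[...,0])<35)&(d>0)
q=Q[near&(Q[...,2]<-20)&(Q[...,2]>-36)&(abs(Q[...,1])<17)]
m=q.mean(0);n=np.linalg.svd(q-m)[2][2];print('top plane',len(q),m,n)
o=Q[near&(H[...,0]<16)&(H[...,1]>130)];print('orange',len(o),o.min(0),o.max(0))
t=Q[near&(Q[...,2]<-26)&(Q[...,2]>-34)&(abs(Q[...,1])<19)];print('toprim',cv2.minEnclosingCircle(t[:,:2].astype(np.float32)))
st=(P[...,2]>.1)&(P[...,2]<.125)&(np.hypot(P[...,0]-.622,P[...,1]+.0766)<.02)&(d>0);p=P[st];print('stud',len(p),p.mean(0) if len(p) else 0)
hi=p[p[:,2]>.113]; print('studtop',len(hi),hi.mean(0),cv2.minEnclosingCircle(p[:,:2].astype(np.float32)))
L=(P[...,2]>.08)&(P[...,2]<.1)&(np.hypot(P[...,0]-.622,P[...,1]+.0766)<.08)&(d>0);l=P[L];print('lid',cv2.minEnclosingCircle(l[:,:2].astype(np.float32)),len(l))
E
```

```text
shift [ 6.75 -0.01  6.06] turn [-0.1 -0.1  0. ] tcp [ 0.6896 -0.0764  0.1904] t 20.7 F [-0.4 -0.  -0.6]
top plane 6608 [  4.47324706  -0.3838677  -28.36008249] [ 0.05151683  0.00267048 -0.99866856]
orange 6413 [-19.39451109 -29.59348047 -90.11237652] [23.77185742 27.15147516  7.83970388]
toprim ((1.5895761251449585, -0.9210839867591858), 22.10165023803711)
stud 656 [ 0.61976209 -0.07852983  0.1108073 ]
studtop 257 [ 0.61983878 -0.0784976   0.11552561] ((0.6198233962059021, -0.07865363359451294), 0.01139555312693119)
lid ((0.6200079917907715, -0.07876815646886826), 0.06827881187200546) 22995
```

View pics/w7.png

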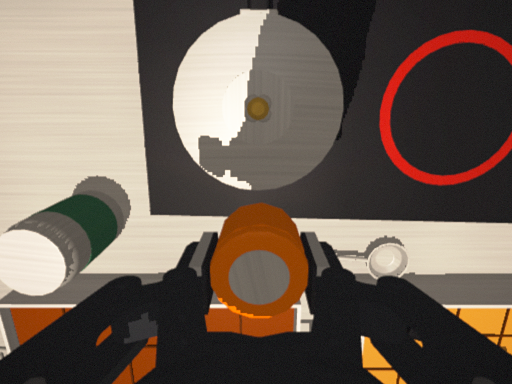

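The wrist view shows the stud at (258,107) and the cap's disc at (260,275), clear of the tin and spoon. With the same camera for both, the tool should go to about (0.6216, -0.0772).

>>> carry_out:
  steps:
    - [[0,0,0],[2,0,0],255]
    - [[0,0,0],[4.5,-0.1,0],255]
    - [[0,0,0],[6.8,-0.1,0],255]
    - [[0,0,0],[6.8,-0.1,1],255]
    - [[0,0,0],[6.8,-0.1,3],255]
    - [[0,0,0],[6.8,-0.1,5],255]
    - [[0,0,0],[6.8,-0.1,5.5],255]
    - [[0,0,0],[6.8,-0.1,5.5],255]
  force: 110

```text
clock: 21.75
tcp_pos: [0.6219, -0.0779, 0.135]
orientation: [-0.002, -0.0, 1.0, -0.0]
wrist_force: [-0.4, -0.5, -0.3]
finger_gap: 0.0412
grip_force: 111.0
```

>>> carry_out:
  steps:
    - [[0,0,0],[0,0,0],255]
    - [[0,0,0],[0,0,0],255]
    - [[0,0,0],[0,0,0.3],255]
    - [[0,0,0],[0,0,0.6],255]
    - [[0,0,0],[0,0,0.9],255]
    - [[0,0,0],[0,0,1.2],255]
    - [[0,0,0],[0,0,1.5],255]
    - [[0,0,0],[0,0,1.5],255]

```text
clock: 22.75
tcp_pos: [0.6213, -0.078, 0.12]
orientation: [-0.002, 0.0, 1.0, -0.0]
wrist_force: [-0.9, -0.3, -0.9]
finger_gap: 0.0414
grip_force: 111.0
```

```bash
python3 - <<'E'
from h import *
plan([.6216,-.0772,.12],90)
s=env.get_state();print(s['ft_torque'])
E
```

```text
shift [-0.03  0.08  0.  ] turn [-0.1 -0.2 -0. ] tcp [ 0.6213 -0.078   0.12  ] t 22.75 F [-0.9 -0.3 -0.9]
[-0.01314809  0.04715197  0.00669505]
```

>>> carry_out:
  steps:
    - [[0,0,0],[0,0.05,0.2],255]
    - [[0,0,0],[0,0.05,0.4],255]
    - [[0,0,0],[0,0.05,0.6],255]
    - [[0,0,0],[0,0.05,0.8],255]
    - [[0,0,0],[0,0.05,1.0],255]
    - [[0,0,0],[0,0.05,1.1],255]
    - [[0,0,0],[0,0.05,1.2],255]
    - [[0,0,0],[0,0.05,1.2],255]

```text
clock: 23.75
tcp_pos: [0.622, -0.0776, 0.1095]
orientation: [-0.0, 0.0, 1.0, -0.001]
wrist_force: [-0.5, -0.4, 3.5]
finger_gap: 0.041
grip_force: 111.5
```

>>> carry_out:
  steps:
    - [[0,0,0],[0,0,0.2],255]
    - [[0,0,0],[0,0,0.4],255]
    - [[0,0,0],[0,0,0.6],255]
    - [[0,0,0],[0,0,0.8],255]
    - [[0,0,0],[0,0,0.9],255]
    - [[0,0,0],[0,0,1.0],255]
    - [[0,0,0],[0,0,1.0],255]
    - [[0,0,0],[0,0,1.0],255]

```text
clock: 24.75
tcp_pos: [0.6216, -0.0776, 0.0986]
orientation: [-0.001, 0.0, 1.0, -0.001]
wrist_force: [0.0, 0.2, -0.2]
finger_gap: 0.0408
grip_force: 111.5
```

>>> carry_out:
  steps:
    - [[0,0,0],[0,0,0.1],255]
    - [[0,0,0],[0,0,0.2],255]
    - [[0,0,0],[0,0,0.3],255]
    - [[0,0,0],[0,0,0.3],255]
    - [[0,0,0],[0,0,0.3],255]
    - [[0,0,0],[0,0,0.3],255]
    - [[0,0,0],[0,0,0.3],255]
    - [[0,0,0],[0,0,0.3],255]

```text
clock: 25.75
tcp_pos: [0.6217, -0.0776, 0.0978]
orientation: [-0.0, 0.0, 1.0, -0.001]
wrist_force: [-4.2, 1.4, 11.5]
finger_gap: 0.0414
grip_force: 112.9
```

>>> carry_out:
  steps:
    - [[0,0,0],[0,0,0.1],255]
    - [[0,0,0],[0,0,0.2],255]
    - [[0,0,0],[0,0,0.3],255]
    - [[0,0,0],[0,0,0.4],255]
    - [[0,0,0],[0,0,0.4],255]
    - [[0,0,0],[0,0,0.4],255]
    - [[0,0,0],[0,0,0.4],255]
    - [[0,0,0],[0,0,0.4],255]

```text
clock: 26.75
tcp_pos: [0.6218, -0.0776, 0.0977]
orientation: [0.001, -0.0, 1.0, -0.001]
wrist_force: [-12.0, 2.3, 32.1]
finger_gap: 0.0412
grip_force: 115.1
```

```bash
python3 - <<'E'
from h import *
from m import measure
plan([.6216,-.0772,.097],90)
for n in('top','scene'):
    im,d,c=look(n,n+'8');measure(n,dict(c,im=im,d=d))
    if n=='scene': cv2.imwrite('pics/s8c.png',cv2.resize(im[120:260,160:340,::-1],None,fx=4,fy=4,interpolation=cv2.INTER_CUBIC))
E
```

```text
shift [0.02 0.04 0.07] turn [-0.1  0.1  0. ] tcp [ 0.6218 -0.0776  0.0977] t 26.75 F [-12.    2.3  32.1]
top yellow (array([ 0.6435, -0.    ]), 0.0133, 59)
red (array([0.6267, 0.1335]), 0.0744, 877)
lid ((0.660084068775177, -0.024157680571079254), 0.0026190164498984814) [ 0.66   -0.0232  0.0849] 5
scene yellow (array([ 0.6224, -0.0767]), 0.0743, 299)
red (array([0.6263, 0.1329]), 0.0745, 743)
lid ((0.6230677962303162, -0.07607164978981018), 0.06920883804559708) [ 0.6376 -0.0636  0.0859] 1050
stud ((0.6230654716491699, -0.0752326026558876), 0.03532704338431358) [ 0.6341 -0.0639  0.1169] 98
handle [ 0.4916 -0.0721  0.0675] [ 0.99998851 -0.0047932 ] 177 0.43436224866619144
```

View pics/s8c.png

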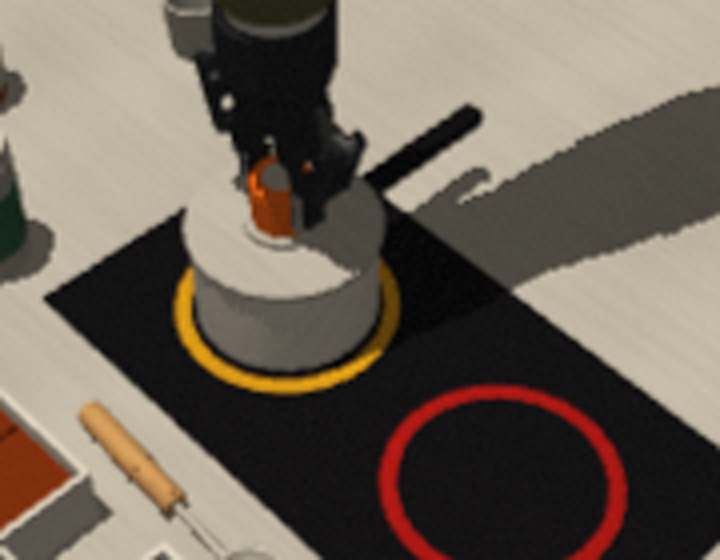

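The view shows the cap down on its seat at (272,215) and the pan centred in the yellow ring. The last 20 N of pressing moved the cap only 0.1 mm, so it is rigidly home.

```bash
python3 -c "
from workcell import env
print(env.hand_in())"
```

```text
the job is handed in; nothing more can be done
None
```

I slid the pan onto the yellow ring, to within about 1 mm of centre, and pressed the cap onto the stud until it stopped on its seat. I handed the job in at about 27 s, still pressing at about 32 N; the click was judged from travel and force, not observed directly.

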